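# Spin the herbs dry and park the spinner's knob

## Task

Spin the herbs dry: with a fingertip against the side of the knob on the herb spinner's lid, gently sweep the knob round its circle clockwise (seen from above) for at least two full turns, and go on until the knob stands in line with the sliding catch on the lid's ear. Then push the catch fully in towards the knob, so that it locks the disc for putting away. Only push: do not take the knob or the catch between the fingers, and leave the things round about where they stand.

Things in the scene. Friction and masses are not known exactly. Their poses are not given: they have to be found in the camera images.
- spinner: Small herb spinner, fast on a suction foot: clear bowl 124 mm wide, 95 mm high, white basket inside, and a clipped-on white lid 132 mm wide whose flat top (the deck) is 107 mm above the worktop. Origin: on its axis at the worktop; z up, -x towards the catch, which lies on a flat ear of the lid, 34 mm wide, level with the deck, reaching 86 mm from the axis.
- crank (a joint): Turn of the white ribbed disc (96 mm wide, its top 10 mm above the deck) that carries the knob, rad, growing clockwise from above. 0, 6.283, 12.566, ...: knob in line with the catch; only there (4 degrees of play) the bolt enters the disc's rim. Starts between -2.6 and -0.6, so park at 12.566 or a later one. No stops; takes 1 to 2 N at the knob, does not coast, stays where left.
- knob (a point): Centre of the top of the grey upright knob on the disc, 48 mm above the deck. The knob is round, 19 mm in diameter (24 mm near its top), spins freely on its pin and stands from 11 to 48 mm above the deck. Its axis runs on a circle of 34 mm radius about the spinner's axis. Nothing else on the lid stands more than 19 mm above the deck.
- catch (a joint): Travel of the sliding catch, m: 0 drawn out (as at the start), 0.011 fully in, its bolt in the gap of the disc's rim. It moves straight towards the spinner's axis, takes 2 to 3 N and stays where left. With the knob out of line the bolt strikes the ribs after about 3 mm.
- tab (a point): Centre of the top of the catch's upright grey tab, 19 mm above the deck. The tab is 8 mm thick along its travel, 24 mm wide across it, and stands from 9 to 19 mm above the deck. This point is 66 mm from the spinner's axis with the catch out, 55 mm with it in. Push the tab on its outer face, towards the spinner's axis.
- bowl_white: White bowl, bystander, 150 mm wide, 69 mm high; origin under its centre.
- tea_box: Small cardboard tea box, bystander, 72x135 mm, 78 mm high; origin under its centre.
- spice_a: Spice jar with a dark cap, bystander, 45 mm wide, 105 mm high; origin under its centre.
- spice_b: Smaller spice jar with a dark cap, bystander, 44 mm wide, 96 mm high; origin under its centre.
- pepper_mill: Brown wooden pepper mill, bystander, 58 mm wide, 170 mm high; origin under its centre.
- jug: Clear measuring jug, bystander, 120x169 mm, 135 mm high; origin under its centre.
- tin_dish: Shallow round tin dish, bystander, 65 mm wide, 10 mm high; origin under its centre.

How it is judged:
On the way:
1. the knob has been swept clockwise through two full turns and on to the parking place (value of joint crank above 12.4 rad), for 0.1 s.
At the end, for the whole second after the job is handed in: The catch is fully in (at least 9.5 of its 11 mm), the knob stands in line with it (within 0.13 rad) after at least two full clockwise turns, and the disc is still (value of joint catch above 0.0095 m and (value of joint crank between 12.4364 and 12.6964 rad or value of joint crank between 18.7196 and 18.9796 rad or value of joint crank between 25.0028 and 25.2628 rad or value of joint crank between 31.286 and 31.546 rad or value of joint crank between 37.5691 and 37.8291 rad or value of joint crank between 43.8523 and 44.1123 rad or value of joint crank between 50.1355 and 50.3955 rad) and velocity of joint crank between -0.05 and 0.05 rad/s); the robot touches nothing.
It fails at once if the knob is taken between the fingers (horizontal distance between the grasp point and knob below 0.01 m and z of the grasp point in the frame of knob below 0.012 m).
It fails at once if the catch's tab is taken between the fingers (horizontal distance between the grasp point and tab below 0.006 m and z of the grasp point in the frame of tab below 0.012 m).
It fails at once if the spinner is pushed with more than 25 N (contact force between any of the fingers, the arm and spinner above 25 N).
It fails at once if a thing standing round about is moved by more than 15 mm (distance of any of bowl_white, tea_box, spice_a, spice_b, pepper_mill, jug, tin_dish from where it was at the start of the episode above 0.015 m).
It also fails if it takes over 64 s, if anything falls off the work surface, if the arm or the gripper's body presses on something with over 40 N, if the wrist force passes 120 N, or if a joint passes its speed limit or range.

## Robot

A 7-joint arm with a two-finger parallel gripper is mounted at the origin on a cart in front of the work surface, level with it; the furniture and walls round the work are solid. World frame = base frame: x ahead of the robot, y to its left, z up, the work surface at z = 0. Lengths are in m, angles in rad, forces in N, time in s.
With the tool pointing down it reaches from about 0.4 to 0.85 m from the base axis. Payload 10.4 kg.
Tool frame: the origin (TCP) lies on the centre line of the jaws, within the pads' length; the fingertips stand 17 mm ahead of it and the grasp point (between the pads) lies 2 mm behind it; z points along the fingers, y is the line along which they close (so a half turn about z gives the same grasp; the last joint's range is limited). The gripper opens to 85 mm and grips with 20 to 120 N. Pads are 22 mm wide; open, the fingers measure 114 mm over their backs; the gripper's body (76 mm by 85 mm) begins 54 mm behind the grasp point. The pads swing forward as they close: fully open they stand 13 mm farther back than shut.
Start: joints at [-1.351, 0.332, -0.065, 1.46, 0.022, 1.35, -0.088], TCP at [0.15, 0.607, 0.248] pointing down, gripper open.
Joint ranges: [-2.6, 2.6], [-0.5, 2.12], [-1.47, 1.34], [0.16, 2.42], [-1.27, 4.41], [0.06, 2.06], [-2.6, 2.6]. Speed limits (rad/s): [2.22, 2.22, 2.79, 2.79, 3.14, 3.14, 3.14].

## Interface

Orientations are given as a unit quaternion [x, y, z, w].
In Python, from workcell import get_obs, optics, job gives the robot as it stands. The module is installed in compiled form; this text tells all that it offers.
- The arm moves only by the tool send_rows, never from a script. Its argument "plan" is a list that holds one entry, the list of rows, each a list of 7 numbers: the turn, a rotation vector about the tool's x, y, z in units of 1.5 rad (1.0 is 1.5 rad), then the shift along the tool's x, y, z in units of 20 cm (1.0 is 20 cm), then the opening, from 0 (shut) to 1 (fully open). A call has 1 to 20 rows; each row shifts and turns the commanded pose from where the row before left it, along the tool's axes as they then stand; what a row does not reach is not made up. A row lasts 1/12 s, in which the tool goes at most 41.7 mm and 7.16 degrees, less where a joint would pass 70% of its speed; a pose out of reach is approached as far as the arm can. A call with a number of a shift or a turn outside -1 to 1 is refused whole. A call with a gripper value outside its range is refused whole. The fingers move at their own pace and stop on an object; "squeeze" is the grip in N (left out, the last holds). Time passes only in rows, so rows that do not move let the fingers close. It gives the time, the measured TCP pose, the force, the opening and the grip force at its end, in the units of the state.
- get_obs(): the state, without advancing time (a new reading comes with each control period).
- optics.camera(name): name is "side" or "top" or "wrist"; returns the picture (384x512x3 uint8, red, green, blue); there is no depth.
- optics.get_calibration(name): a dict with "intrinsics" (3x3 intrinsics, pixels), "distortion" ([k1, k2, p1, p2, k3] as OpenCV has them; the pictures are not rectified), "world_from_camera" (4x4, takes a point from camera to world coordinates); the wrist camera has in their place "T_tool_cam" (4x4, takes a point from camera to tool coordinates, whose origin is the TCP and whose axes are the flange's). Camera axes: x right, y up, looking along -z (the intrinsics and any distortion apply to the point x, -y, -z); pixel columns grow to the right and rows downward; lengths in m; the calibration is good to about 2 mm. A picture is of the moment at which its call begins: read the wrist's pose just before it. get_calibration takes no time and is no camera call.
- job.hand_in(): hands the job in; it is judged then, once.
The state is a dict: "clock": time; "joint_pos": joint angles; "joint_velocities": joint speeds; "tau": joint torques, N m; "position": TCP position; "ee_rot": TCP orientation; "ft_force": force on the tool from outside, world axes, zero at the start; "torque": the same for the moment, N m; "grip_width": opening from 0.0 (shut) to 1.0 (fully open); "grasp_force": force on a finger pad.
Only numpy, scipy, OpenCV 4.12 (cv2) and the standard library are available. Lean on these libraries where they do the work, as an engineer would, in place of code of your own. Each camera call takes 0.05 s, during which the arm holds its last target. There are 200 camera calls.

## Working session

There is one attempt and no reset: what is moved stays moved. The work goes in short steps, Python scripts to look and compute and a tool call to move; the robot and the scene stay as the last step left them, time stands still between calls to the robot, and variables do not carry over. Pictures are saved under pics/ and viewed, at most 10 in all, crops included, and the job is handed in when it is done.

Besides the shell and the picture viewer there is one more tool, called after ">>>" as name(argument=value, ...), one argument or row to a line, values as JSON. send_rows: Moves the arm, as the interface text tells. Its arguments: {"type":"object","properties":{"plan":{"type":"array"},"squeeze":{"type":"number"}},"required":["plan"]}

```bash
mkdir -p pics; python3 - <<'E'
from workcell import get_obs, optics
import cv2
o=get_obs(); print({k:o[k] for k in('clock','position','ee_rot','grip_width')})
for n in('top','side'):
    c=optics.get_calibration(n); print(n,c)
    cv2.imwrite(f'pics/{n}0.png',optics.camera(n)[:,:,::-1])
print(optics.get_calibration('wrist'))
E
```

```text
{'clock': 0.0, 'position': array([0.1501774 , 0.60632554, 0.2475257 ]), 'ee_rot': array([ 1.21109569e-01,  9.92638896e-01, -7.00799196e-04, -5.92770816e-05]), 'grip_width': 0.9985445591245461}
top {'intrinsics': array([[404.21418778,   0.        , 251.33154326],
       [  0.        , 404.21418778, 190.44877504],
       [  0.        ,   0.        ,   1.        ]]), 'distortion': array([-0.09054979,  0.        ,  0.        ,  0.        ,  0.        ]), 'world_from_camera': array([[ 0.02382311,  0.98101345, -0.19247097,  0.25893833],
       [-0.99937155,  0.02842425,  0.02117947,  0.03858612],
       [ 0.02624819,  0.19184545,  0.98107408,  1.38203991],
       [ 0.        ,  0.        ,  0.        ,  1.        ]])}
side {'intrinsics': array([[386.90279386,   0.        , 254.04410089],
       [  0.        , 386.90279386, 186.13351002],
       [  0.        ,   0.        ,   1.        ]]), 'distortion': array([-0.00406342,  0.        ,  0.        ,  0.        ,  0.        ]), 'world_from_camera': array([[-0.99962174, -0.01369169,  0.02385175,  0.55130506],
       [ 0.02584738, -0.76400229,  0.6446956 ,  1.06581181],
       [ 0.00939582,  0.64506825,  0.76406719,  1.33737354],
       [ 0.        ,  0.        ,  0.        ,  1.        ]])}
{'intrinsics': array([[297.01353363,   0.        , 258.67975069],
       [  0.        , 297.01353363, 191.22287613],
       [  0.        ,   0.        ,   1.        ]]), 'distortion': array([-0.04087088,  0.        ,  0.        ,  0.        ,  0.        ]), 'T_tool_cam': array([[-8.98463521e-04,  9.63012604e-01,  2.69454851e-01,
         6.83331511e-02],
       [ 9.99999469e-01,  1.00098327e-03, -2.43070251e-04,
         1.53754647e-03],
       [-5.03799512e-04,  2.69454489e-01, -9.63012993e-01,
        -1.25120287e-01],
       [ 0.00000000e+00,  0.00000000e+00,  0.00000000e+00,
         1.00000000e+00]])}
```

View pics/top0.png

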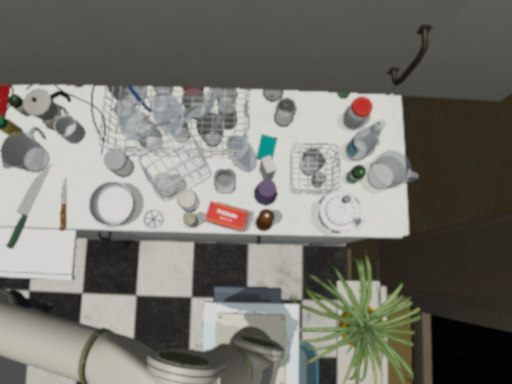

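View pics/side0.png

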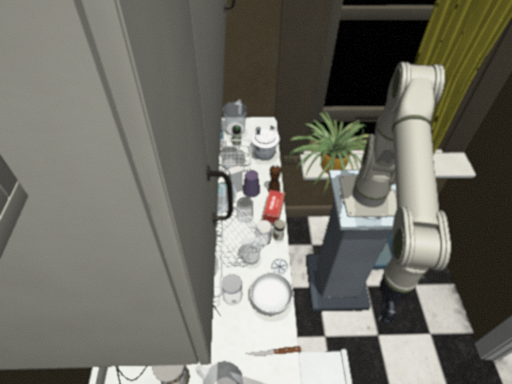

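```bash
cat > h.py <<'E'
import numpy as np, cv2
from workcell import get_obs, optics
from scipy.spatial.transform import Rotation as R
def cam(n):
    c=optics.get_calibration(n)
    if n=='wrist':
        o=get_obs(); T=np.eye(4); T[:3,:3]=R.from_quat(o['ee_rot']).as_matrix(); T[:3,3]=o['position']
        return c['intrinsics'],c['distortion'],T@c['T_tool_cam']
    return c['intrinsics'],c['distortion'],c['world_from_camera']
def onplane(C,uv,z):
    K,d,T=C; p=cv2.undistortPoints(np.float64(uv).reshape(-1,1,2),K,d)[:,0]
    r=np.c_[p[:,0],-p[:,1],-np.ones(len(p))]@T[:3,:3].T
    return T[:3,3]+r*((z-T[2,3])/r[:,2:])
def proj(C,P):
    K,d,T=C; q=(np.atleast_2d(P)-T[:3,3])@T[:3,:3]; q=q*[1,-1,-1]
    return cv2.projectPoints(q,np.zeros(3),np.zeros(3),K,d)[0][:,0]
E
python3 - <<'E'
from h import *
C=cam('top')
for n,uv,z in[('spin',(340,212),.11),('mill',(265,218),.1),('tea',(228,215),.078),('jug',(385,172),.135),('rack',(315,168),.1),('bottle',(357,174),.1),('purple',(265,191),.1)]:
    print(n,onplane(C,uv,z).round(3))
a=cv2.imread('pics/top0.png')[140:250,240:420]; b=cv2.imread('pics/side0.png')[90:240,215:295]
a=cv2.resize(a,None,fx=4.4,fy=4.4,interpolation=3); cv2.imwrite('pics/c.png',a)
E
```

```text
spin [[ 0.446 -0.275  0.11 ]]
mill [[ 0.422 -0.035  0.1  ]]
tea [[0.431 0.084 0.078]]
jug [[ 0.577 -0.419  0.135]]
rack [[ 0.592 -0.197  0.1  ]]
bottle [[ 0.576 -0.337  0.1  ]]
purple [[ 0.51  -0.033  0.1  ]]
```

View pics/c.png

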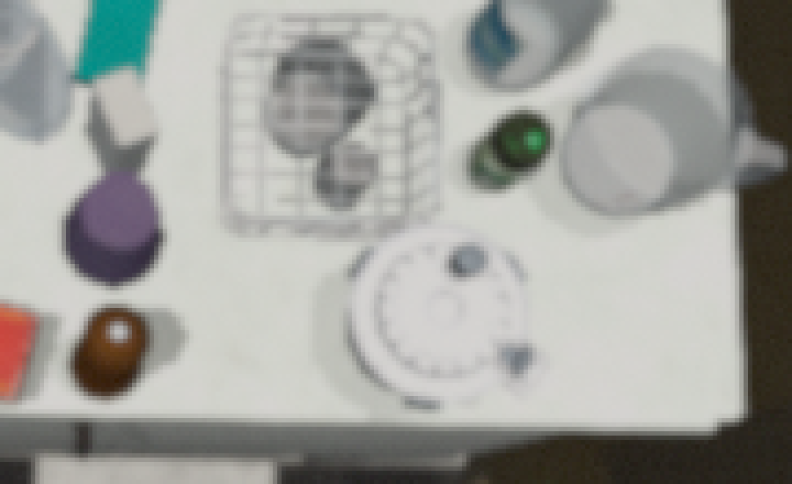

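The enlarged top view shows the lid hub at about full-frame (341.6,210), the knob top at (346.1,199.1) and the catch tab at (357.5,220.7). The green bottle, jug and rack stand behind it. I'll swing the shut gripper over the spinner.

```bash
python3 - <<'E'
from h import *
C=cam('top')
for n,uv,z in[('hub',(341.6,210),.117),('knob',(346.1,199.1),.155),('tab',(357.5,220.7),.126)]: print(n,onplane(C,uv,z).round(3))
E
```

```text
hub [[ 0.452 -0.279  0.117]]
knob [[ 0.481 -0.284  0.155]]
tab [[ 0.418 -0.327  0.126]]
```

>>> send_rows(
  plan=[
    [[0,0,0.02,-0.1,-0.01,-0.05,0],[0,0,0.045,-0.19,-0.02,-0.05,0],[0,0,0.045,-0.19,-0.02,-0.05,0],[0,0,0.045,-0.19,-0.02,0,0],[0,0,0.045,-0.19,-0.02,0,0],[0,0,0.045,-0.19,-0.02,0,0],[0,0,0.045,-0.19,-0.02,0,0],[0,0,0.045,-0.19,-0.02,0,0],[0,0,0.045,-0.19,-0.02,0,0],[0,0,0.045,-0.19,-0.02,0,0],[0,0,0.045,-0.19,-0.02,0,0],[0,0,0.045,-0.19,-0.02,0,0],[0,0,0.045,-0.19,-0.02,0,0],[0,0,0.045,-0.19,-0.02,0,0],[0,0,0.045,-0.19,-0.02,0,0],[0,0,0.045,-0.19,-0.02,0,0],[0,0,0.045,-0.19,-0.02,0,0],[0,0,0.045,-0.19,-0.02,0,0],[0,0,0.045,-0.19,-0.02,0,0],[0,0,0.045,-0.19,-0.02,0,0]],
  ],
)

```text
clock: 1.77
position: [0.5435, 0.0329, 0.2783]
ee_rot: [0.703, 0.711, -0.0, -0.0]
ft_force: [0.6, -0.2, 0.7]
grip_width: 0.002
grasp_force: 0.0
```

>>> send_rows(
  plan=[
    [[0,0,0,-0.1737,-0.05,0,0],[0,0,0,-0.1737,-0.05,0,0],[0,0,0,-0.1737,-0.05,0,0],[0,0,0,-0.1737,-0.05,0,0],[0,0,0,-0.1737,-0.05,0,0],[0,0,0,-0.1737,-0.05,0,0],[0,0,0,-0.1737,-0.05,0,0],[0,0,0,-0.1737,-0.05,0,0],[0,0,0,-0.1737,-0.05,0,0],[0,0,0.07,0,0,0,0],[0,0,0.07,0,0,0,0],[0,0,0.07,0,0,0,0],[0,0,0.07,0,0,0,0],[0,0,0.07,0,0,0,0],[0,0,0.07,0,0,0,0],[0,0,0,0,0,0,0]],
  ],
)

```text
clock: 3.1
position: [0.4581, -0.2789, 0.2783]
ee_rot: [0.889, 0.458, -0.0, -0.0]
ft_force: [-0.5, 0.2, -0.3]
grip_width: 0.002
grasp_force: 0.0
```

```bash
python3 - <<'E'
from h import *
o=get_obs(); print(o['position'].round(4),o['ee_rot'].round(4),o['joint_pos'].round(2))
np.save('pose1',np.r_[o['position'],o['ee_rot']])
cv2.imwrite('pics/w1.png',optics.camera('wrist')[:,:,::-1])
E
```

```text
[ 0.4581 -0.2789  0.2783] [ 8.892e-01  4.576e-01 -0.000e+00 -1.000e-04] [-0.3   0.14  0.84  1.69 -0.1   1.36 -0.06]
```

View pics/w1.png

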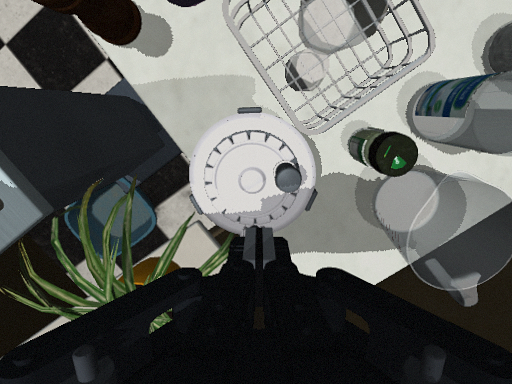

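The wrist view shows the hub at (252,180) and the knob at (287,176). The fingers hide the catch at about (258,240), so I'll back off along -x to see it.

>>> send_rows(
  plan=[
    [[0,0,0,-0.12,0,0,0],[0,0,0,-0.13,0,0,0],[0,0,0,-0.1,0,0,0],[0,0,0,0,0,0,0],[0,0,0,0,0,0,0]],
  ],
)

```text
clock: 3.57
position: [0.4172, -0.3367, 0.2784]
ee_rot: [0.888, 0.46, 0.0, -0.0]
ft_force: [0.7, 0.4, -0.6]
grip_width: 0.0
grasp_force: 0.0
```

```bash
python3 - <<'E'
from h import *
C=cam('wrist'); print(get_obs()['position'].round(4))
im=optics.camera('wrist')[:,:,::-1].copy(); cv2.imwrite('pics/w2.png',im)
h=proj(C,[[0.452,-.279,.117]])[0].astype(int);print(h)
a=im[h[1]-90:h[1]+130,h[0]-110:h[0]+110]; print(h-[110,90])
cv2.imwrite('pics/w2c.png',cv2.resize(a,(600,600),interpolation=3))
E
```

```text
[ 0.4172 -0.3367  0.2784]
[254 111]
[144  21]
```

View pics/w2c.png

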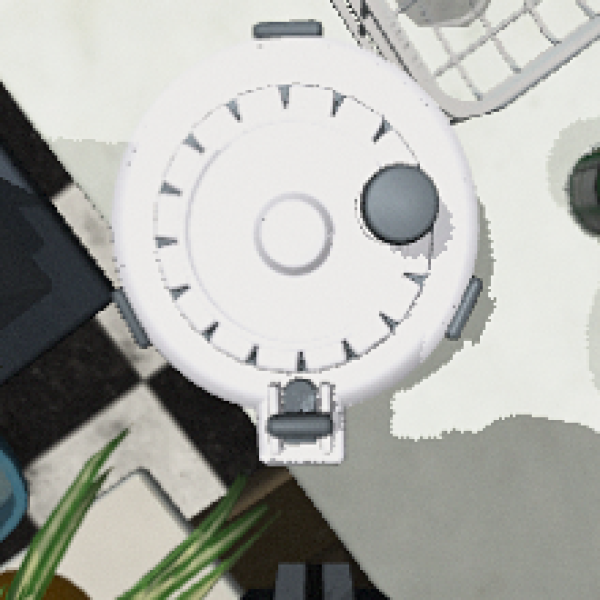

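The crop shows hub (294,234), knob top (401,203) and tab top (300,424), at a scale of 0.3667 and offset (144,21). The tool's -x axis lines up with the catch.

```bash
python3 - <<'E'
from h import *
C=cam('wrist'); f=lambda x,y:np.array([144+x*.36667,21+y*.36667])
hub=onplane(C,f(294,234),.118)[0]; tab=onplane(C,f(300,424),.126)[0]; kn=onplane(C,f(401,203),.155)[0]
d=onplane(C,[f(294,90),f(301,368),f(158,241),f(431,238)],.117)
print(hub,tab,kn,d.round(4), 'disc c',(d[0]+d[1])/2,(d[2]+d[3])/2)
u=tab-hub; print('tab r',np.hypot(*u[:2]),'knob r',np.hypot(*(kn-hub)[:2]))
a=np.arctan2(u[1],u[0]);k=np.arctan2(*(kn-hub)[[1,0]]);print('ang',a,k,'crank',-((k-a)%(2*np.pi)), a-k)
x=R.from_quat(get_obs()['ee_rot']).as_matrix(); print(x.round(4), 'tool-x dir ang',np.arctan2(x[1,0],x[0,0]), 'u in tool',x.T@u)
Rm=x.T; print('TCP in tool rel hub',Rm@(get_obs()['position']-hub),'knob',Rm@(kn-hub))
E
```

```text
[ 0.45321795 -0.27331548  0.118     ] [ 0.41771066 -0.327063    0.126     ] [ 0.48462366 -0.2848278   0.155     ] [[ 0.4798 -0.236   0.117 ]
 [ 0.4285 -0.3122  0.117 ]
 [ 0.4138 -0.2483  0.117 ]
 [ 0.4908 -0.3013  0.117 ]] disc c [ 0.45413858 -0.2741136   0.117     ] [ 0.4522937  -0.27477781  0.117     ]
tab r 0.0644171095692939 knob r 0.033449250870893496
ang -2.154608927754053 -0.3513577961854437 crank -1.8032511315686095 -1.8032511315686095
[[ 5.750e-01  8.182e-01  1.000e-04]
 [ 8.182e-01 -5.750e-01  4.000e-04]
 [ 4.000e-04 -2.000e-04 -1.000e+00]] tool-x dir ang 0.9582058215394988 u in tool [-0.06438697  0.00185224 -0.00802812]
TCP in tool rel hub [-0.07117894  0.00708561 -0.16028693] knob [ 0.00865498  0.03230845 -0.03700145]
```

>>> send_rows(
  plan=[
    [[0,0,0,0.13,-0.017,0,0],[0,0,0,0.13,0,0,0],[0,0,0,0.13,0,0,0],[0,0,0,0.1325,0,0,0],[0,0,0,0,0,0.13,0],[0,0,0,0,0,0.15,0],[0,0,0,0,0,0.15,0],[0,0,0,0,0,0.12,0],[0,0,0,0,0,0.06,0],[0,0,0,0,0,0.03,0],[0,0,0,0,0,0,0]],
  ],
)

```text
clock: 4.53
position: [0.4756, -0.2478, 0.1497]
ee_rot: [0.887, 0.461, -0.001, -0.0]
ft_force: [0.5, -0.7, -0.1]
grip_width: -0.001
grasp_force: 0.0
```

```bash
cat > st.py <<'E'
from h import *
def st(c=np.array([.4533,-.2739])):
    o=get_obs(); M=R.from_quat(o['ee_rot']).as_matrix()
    p=M.T@(o['position']-np.r_[c,0]); f=o['ft_force']
    print('t',round(o['clock'],2),'rel mm',(p[:2]*1e3).round(1),'z',o['position'][2].round(4),'phi',np.arctan2(p[1],p[0]).round(3),'r',np.hypot(*p[:2]).round(4),'F tool',(M.T@f).round(1),'xdir',np.arctan2(M[1,0],M[0,0]).round(4))
E
python3 - <<'E'
from st import *
st()
for i in range(20):
    a,b=.1+i*np.pi/10,.1+(i+1)*np.pi/10
    print(i,((np.cos(b)-np.cos(a))*.034/.2).round(3),((np.sin(b)-np.sin(a))*.034/.2).round(3))
cv2.imwrite('pics/w3.png',optics.camera('wrist')[:,:,::-1])
E
```

```text
t 4.53 rel mm [34.1  3. ] z 0.1497 phi 0.089 r 0.0343 F tool [-0.2  0.8  0.1] xdir 0.9579
0 -0.014 0.051
1 -0.029 0.045
2 -0.041 0.034
3 -0.05 0.019
4 -0.053 0.003
5 -0.051 -0.014
6 -0.045 -0.029
7 -0.034 -0.041
8 -0.019 -0.05
9 -0.003 -0.053
10 0.014 -0.051
11 0.029 -0.045
12 0.041 -0.034
13 0.05 -0.019
14 0.053 -0.003
15 0.051 0.014
16 0.045 0.029
17 0.034 0.041
18 0.019 0.05
19 0.003 0.053
```

View pics/w3.png

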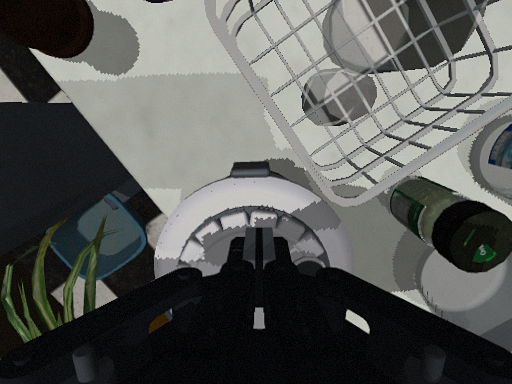

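The tip is down beside the ribs and the knob is partly visible at right, near (310,255). I'll make a short first push and check the force.

>>> send_rows(
  plan=[
    [[0,0,0,-0.014,0.051,0,0],[0,0,0,-0.029,0.045,0,0],[0,0,0,-0.041,0.034,0,0],[0,0,0,-0.05,0.019,0,0],[0,0,0,-0.053,0.003,0,0]],
  ],
)

```text
clock: 5.0
position: [0.4795, -0.2977, 0.151]
ee_rot: [0.888, 0.46, 0.001, 0.001]
ft_force: [1.6, 2.1, 2.6]
grip_width: 0.001
grasp_force: 1.5
```

```bash
python3 - <<'E'
from st import *
st()
E
```

```text
t 5.0 rel mm [-4.3 35.4] z 0.151 phi 1.693 r 0.0356 F tool [ 2.7  0.1 -2.6] xdir 0.9567
```

Contact is good at about 2.7 N. Next, one full turn.

>>> send_rows(
  plan=[
    [[0,0,0,-0.051,-0.014,0,0],[0,0,0,-0.045,-0.029,0,0],[0,0,0,-0.034,-0.041,0,0],[0,0,0,-0.019,-0.05,0,0],[0,0,0,-0.003,-0.053,0,0],[0,0,0,0.014,-0.051,0,0],[0,0,0,0.029,-0.045,0,0],[0,0,0,0.041,-0.034,0,0],[0,0,0,0.05,-0.019,0,0],[0,0,0,0.053,-0.003,0,0],[0,0,0,0.051,0.014,0,0],[0,0,0,0.045,0.029,0,0],[0,0,0,0.034,0.041,0,0],[0,0,0,0.019,0.05,0,0],[0,0,0,0.003,0.053,0,0],[0,0,0,-0.014,0.051,0,0],[0,0,0,-0.029,0.045,0,0],[0,0,0,-0.041,0.034,0,0],[0,0,0,-0.05,0.019,0,0],[0,0,0,-0.053,0.003,0,0]],
  ],
)

```text
clock: 6.67
position: [0.4789, -0.2975, 0.15]
ee_rot: [0.888, 0.46, -0.0, 0.0]
ft_force: [2.8, 1.0, -1.6]
grip_width: -0.006
grasp_force: 1.6
```

```bash
python3 - <<'E'
from st import *
st()
cv2.imwrite('pics/w4.png',optics.camera('wrist')[:,:,::-1])
E
```

```text
t 6.67 rel mm [-4.5 34.6] z 0.15 phi 1.701 r 0.0348 F tool [2.5 1.7 1.6] xdir 0.9564
```

View pics/w4.png

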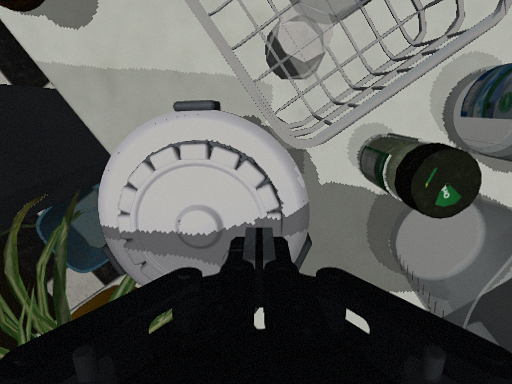

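The knob is hidden behind the gripper, but the contact force shows it is being carried along. Second turn.

>>> send_rows(
  plan=[
    [[0,0,0,-0.051,-0.014,0,0],[0,0,0,-0.045,-0.029,0,0],[0,0,0,-0.034,-0.041,0,0],[0,0,0,-0.019,-0.05,0,0],[0,0,0,-0.003,-0.053,0,0],[0,0,0,0.014,-0.051,0,0],[0,0,0,0.029,-0.045,0,0],[0,0,0,0.041,-0.034,0,0],[0,0,0,0.05,-0.019,0,0],[0,0,0,0.053,-0.003,0,0],[0,0,0,0.051,0.014,0,0],[0,0,0,0.045,0.029,0,0],[0,0,0,0.034,0.041,0,0],[0,0,0,0.019,0.05,0,0],[0,0,0,0.003,0.053,0,0],[0,0,0,-0.014,0.051,0,0],[0,0,0,-0.029,0.045,0,0],[0,0,0,-0.041,0.034,0,0],[0,0,0,-0.05,0.019,0,0],[0,0,0,-0.053,0.003,0,0]],
  ],
)

```text
clock: 8.38
position: [0.479, -0.2975, 0.1501]
ee_rot: [0.888, 0.46, 0.0, 0.0]
ft_force: [3.3, 1.5, -1.1]
grip_width: 0.001
grasp_force: 1.6
```

```bash
python3 - <<'E'
from st import *
st()
C=cam('top');im=optics.camera('top')[:,:,::-1]
a=im[150:250,290:400]; cv2.imwrite('pics/t5.png',cv2.resize(a,None,fx=5,fy=5,interpolation=3))
E
```

```text
t 8.38 rel mm [-4.5 34.6] z 0.1501 phi 1.7 r 0.0349 F tool [3.2 1.8 1.1] xdir 0.9565
```

Now I'll lift off and look at where the knob stands.

>>> send_rows(
  plan=[
    [[0,0,0,0,-0.03,0,0],[0,0,0,0,0,-0.15,0],[0,0,0,0,0,-0.19,0],[0,0,0,0,0,-0.17,0],[0,0,0,0,0,-0.13,0],[0,0,0,-0.15,-0.07,0,0],[0,0,0,-0.15,-0.07,0,0],[0,0,0,-0.04,0,0,0],[0,0,0,0,0,0,0],[0,0,0,0,0,0,0]],
  ],
)

```text
clock: 9.27
position: [0.4114, -0.3323, 0.2783]
ee_rot: [0.888, 0.46, 0.001, -0.0]
ft_force: [1.1, -0.5, 0.5]
grip_width: -0.0
grasp_force: 0.0
```

```bash
python3 - <<'E'
from st import *
st(); C=cam('wrist')
im=optics.camera('wrist')[:,:,::-1].copy(); cv2.imwrite('pics/w6.png',im)
h=proj(C,[[0.4533,-.2739,.117]])[0].astype(int)
a=im[h[1]-90:h[1]+130,h[0]-110:h[0]+110]; print(h-[110,90])
cv2.imwrite('pics/w6c.png',cv2.resize(a,(600,600),interpolation=3))
E
```

```text
t 9.27 rel mm [-71.6  -0.5] z 0.2783 phi -3.135 r 0.0716 F tool [ 0.2  1.2 -0.5] xdir 0.9552
[149  16]
```

View pics/w6c.png

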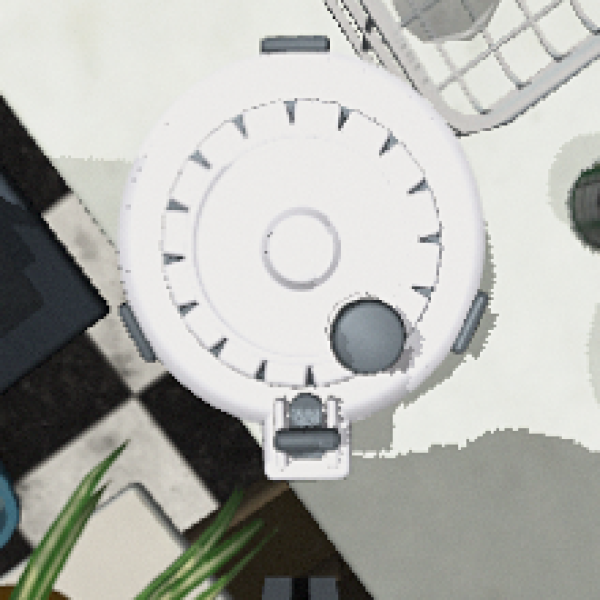

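Knob top at crop (368,336), hub at (301,249), tab at (307,438).

```bash
cat >> st.py <<'E'
def ang(hub,tab,kn,off,C):
    f=lambda p:np.array(off)+np.array(p)*.36667
    H=onplane(C,f(hub),.118)[0];T=onplane(C,f(tab),.126)[0];K=onplane(C,f(kn),.155)[0]
    M=R.from_quat(get_obs()['ee_rot']).as_matrix()
    t,k=(M.T@(T-H))[:2],(M.T@(K-H))[:2]
    print('hub',H.round(4),'tab',(t*1e3).round(1),'knob',(k*1e3).round(1),'phi',np.arctan2(t[1],t[0]),np.arctan2(k[1],k[0]),'crank',np.arctan2(k[1],k[0])-np.arctan2(t[1],t[0]))
E
python3 - <<'E'
from st import *
C=cam('wrist'); ang((301,249),(307,438),(368,336),(149,16),C)
E
```

```text
hub [ 0.4528 -0.2738  0.118 ] tab [-64.    2.1] knob [-25.7  20.3] phi 3.1091971137662124 2.472182589775046 crank -0.6370145239911666
```

>>> send_rows(
  plan=[
    [[0,0,0,0.1,0.13,0,0],[0,0,0,0.098,0.1325,0,0],[0,0,0,0,0,0.15,0],[0,0,0,0,0,0.17,0],[0,0,0,0,0,0.17,0],[0,0,0,0,0,0.12,0],[0,0,0,0,0,0.033,0],[0,0,0,0,0,0,0],[0,0,0,0,-0.02,0,0],[0,0,0,0,-0.02,0,0],[0,0,0,0,-0.02,0,0],[0,0,0,0,-0.02,0,0],[0,0,0,0,-0.02,0,0],[0,0,0,0,-0.01,0,0],[0,0,0,0,0,0,0]],
  ],
)

```text
clock: 10.57
position: [0.4592, -0.3173, 0.1499]
ee_rot: [0.888, 0.46, 0.0, -0.0]
ft_force: [0.3, -0.5, -0.5]
grip_width: 0.003
grasp_force: 0.0
```

```bash
python3 - <<'E'
from st import *
st()
E
```

```text
t 10.57 rel mm [-31.9  29.8] z 0.1499 phi 2.39 r 0.0437 F tool [-0.2  0.5  0.5] xdir 0.9563
```

>>> send_rows(
  plan=[
    [[0,0,0,0,0.03,0,0],[0,0,0,0,0,-0.15,0],[0,0,0,0,0,-0.19,0],[0,0,0,0,0,-0.17,0],[0,0,0,0,0,-0.13,0],[0,0,0,-0.1,-0.09,0,0],[0,0,0,-0.1,-0.09,0,0],[0,0,0,0,0,0,0],[0,0,0,0,0,0,0]],
  ],
)

```text
clock: 11.32
position: [0.4113, -0.3338, 0.278]
ee_rot: [0.888, 0.459, 0.001, -0.0]
ft_force: [-0.6, -0.1, -0.8]
grip_width: -0.002
grasp_force: 0.0
```

```bash
python3 - <<'E'
from st import *
st(); C=cam('wrist')
im=optics.camera('wrist')[:,:,::-1].copy(); cv2.imwrite('pics/w7.png',im)
h=proj(C,[[0.4533,-.2739,.117]])[0].astype(int)
a=im[h[1]-90:h[1]+130,h[0]-110:h[0]+110]; print(h-[110,90])
cv2.imwrite('pics/w7c.png',cv2.resize(a,(600,600),interpolation=3))
E
```

```text
t 11.32 rel mm [-72.8   0.4] z 0.278 phi 3.136 r 0.0728 F tool [-0.4 -0.4  0.8] xdir 0.9543
[149  14]
```

View pics/w7c.png

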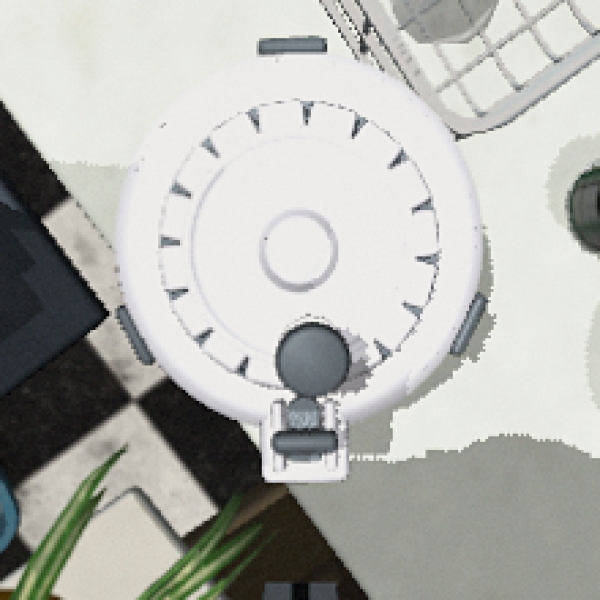

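Knob at (312.5,359), hub at (298,251), tab at (304.5,441): nearly in line.

```bash
python3 - <<'E'
from st import *
C=cam('wrist'); ang((298,251),(304.5,441),(312.5,359),(149,14),C)
im=cv2.imread('pics/w7.png')[14:234,149:369]
hsv=cv2.cvtColor(im,cv2.COLOR_BGR2HSV); m=((hsv[...,2]>50)&(hsv[...,2]<150)&(hsv[...,1]>25)).astype(np.uint8)
m=cv2.morphologyEx(m,cv2.MORPH_OPEN,np.ones((3,3)))
n,l,s,c=cv2.connectedComponentsWithStats(m)
for i in range(1,n):
    if s[i,4]>60: print(s[i],(c[i]/.36667).round(1))
E
```

```text
hub [ 0.453  -0.2736  0.118 ] tab [-64.2   2.2] knob [-32.1   4.5] phi 3.1071341511322412 3.003038131890794 crank -0.10409601924144729
[  9  85  25  45 509] [ 54.  297.1]
[ 44 115  11  18  72] [133.4 336.4]
[102 125  26  20 257] [316.6 368. ]
[102 159  12   9  77] [296.  445.3]
[  9 166  35  54 430] [ 65.3 535.3]
[  0 176   7  26 126] [  6.  515.4]
[ 52 178  53  42 539] [213.6 543.8]
```

>>> send_rows(
  plan=[
    [[0,0,0,0.1,0.1,0,0],[0,0,0,0.104,0.098,0,0],[0,0,0,0,0,0.15,0],[0,0,0,0,0,0.17,0],[0,0,0,0,0,0.17,0],[0,0,0,0,0,0.12,0],[0,0,0,0,0,0.03,0],[0,0,0,0,-0.01,0,0],[0,0,0,0,-0.02,0,0],[0,0,0,0,-0.015,0,0],[0,0,0,0,-0.01,0,0],[0,0,0,0,-0.008,0,0],[0,0,0,0,-0.005,0,0],[0,0,0,0,0,0,0],[0,0,0,0,0,0,0]],
  ],
)

```text
clock: 12.62
position: [0.457, -0.3147, 0.15]
ee_rot: [0.888, 0.46, 0.0, 0.0]
ft_force: [0.8, -0.4, 1.4]
grip_width: 0.002
grasp_force: 0.4
```

```bash
python3 - <<'E'
from st import *
st()
E
```

```text
t 12.62 rel mm [-31.1  26.6] z 0.15 phi 2.434 r 0.041 F tool [ 0.2  0.9 -1.4] xdir 0.9565
```

Next: back off, lift, move round outside the catch and descend.

>>> send_rows(
  plan=[
    [[0,0,0,0,0.03,0,0],[0,0,0,0,0,-0.15,0],[0,0,0,0,0,-0.15,0],[0,0,0,-0.1,0,0,0],[0,0,0,-0.105,-0.05,0,0],[0,0,0,-0.1,-0.102,0,0],[0,0,0,0,0,0,0],[0,0,0,0,0,0.15,0],[0,0,0,0,0,0.15,0],[0,0,0,0,0,0.07,0],[0,0,0,0,0,0,0],[0,0,0,0,0,0,0]],
  ],
)

```text
clock: 13.62
position: [0.4015, -0.3507, 0.1356]
ee_rot: [0.888, 0.46, -0.001, -0.0]
ft_force: [0.7, -0.1, 0.8]
grip_width: 0.002
grasp_force: 0.0
```

```bash
python3 - <<'E'
from st import *
st()
E
```

```text
t 13.62 rel mm [-92.7   1.8] z 0.1356 phi 3.122 r 0.0927 F tool [ 0.3  0.6 -0.8] xdir 0.9558
```

>>> send_rows(
  plan=[
    [[0,0,0,0.02,0,0,0],[0,0,0,0.02,0,0,0],[0,0,0,0.015,0,0,0],[0,0,0,0.01,0,0,0],[0,0,0,0.01,0,0,0],[0,0,0,0,0,0,0]],
  ],
)

```text
clock: 14.12
position: [0.4108, -0.338, 0.136]
ee_rot: [0.888, 0.46, 0.0, 0.0]
ft_force: [0.8, -0.5, 0.9]
grip_width: -0.002
grasp_force: 0.3
```

>>> send_rows(
  plan=[
    [[0,0,0,0.008,0,0,0],[0,0,0,0.008,0,0,0],[0,0,0,0.008,0,0,0],[0,0,0,0,0,0,0]],
  ],
)

```text
clock: 14.45
position: [0.4132, -0.334, 0.1356]
ee_rot: [0.888, 0.46, 0.0, -0.0]
ft_force: [-0.2, -1.5, 1.6]
grip_width: -0.001
grasp_force: 0.6
```

```bash
python3 - <<'E'
from st import *
st()
E
```

```text
t 14.45 rel mm [-72.2   1.9] z 0.1356 phi 3.116 r 0.0722 F tool [-1.3  0.7 -1.6] xdir 0.9565
```

>>> send_rows(
  plan=[
    [[0,0,0,0.008,0,0,0],[0,0,0,0,0,0,0]],
  ],
)

```text
clock: 14.62
position: [0.4134, -0.3338, 0.1357]
ee_rot: [0.888, 0.46, -0.001, 0.0]
ft_force: [-3.7, -4.4, 1.2]
grip_width: 0.001
grasp_force: 2.7
```

>>> send_rows(
  plan=[
    [[0,0,0,0.006,0,0,0],[0,0,0,0,0,0,0]],
  ],
)

```text
clock: 14.78
position: [0.4135, -0.3337, 0.1357]
ee_rot: [0.888, 0.459, -0.001, 0.001]
ft_force: [-4.5, -6.9, 1.1]
grip_width: 0.001
grasp_force: 4.5
```

```bash
python3 - <<'E'
from st import *
st()
E
```

```text
t 14.78 rel mm [-72.1   2. ] z 0.1357 phi 3.113 r 0.0722 F tool [-8.2  0.3 -1.1] xdir 0.9546
```

Firm stop with 8 N, so it is probably fully in. I'll back off, lift and look.

>>> send_rows(
  plan=[
    [[0,0,0,-0.06,0,0,0],[0,0,0,-0.04,0,-0.1,0],[0,0,0,0,0,-0.19,0],[0,0,0,0,0,-0.19,0],[0,0,0,0,0,-0.19,0],[0,0,0,0.1,0,-0.04,0],[0,0,0,0,0,0,0],[0,0,0,0,0,0,0]],
  ],
)

```text
clock: 15.45
position: [0.4156, -0.3308, 0.2777]
ee_rot: [0.887, 0.461, 0.001, -0.0]
ft_force: [-0.7, -0.4, -1.0]
grip_width: -0.001
grasp_force: 0.0
```

```bash
python3 - <<'E'
from st import *
st(); C=cam('wrist')
im=optics.camera('wrist')[:,:,::-1].copy(); cv2.imwrite('pics/w8.png',im)
h=proj(C,[[0.4533,-.2739,.117]])[0].astype(int)
a=im[h[1]-90:h[1]+130,h[0]-110:h[0]+110]; print(h-[110,90])
cv2.imwrite('pics/w8c.png',cv2.resize(a,(600,600),interpolation=3))
E
```

```text
t 15.45 rel mm [-67.9   1.9] z 0.2777 phi 3.113 r 0.0679 F tool [-0.7 -0.4  1. ] xdir 0.959
[147  20]
```

View pics/w8c.png

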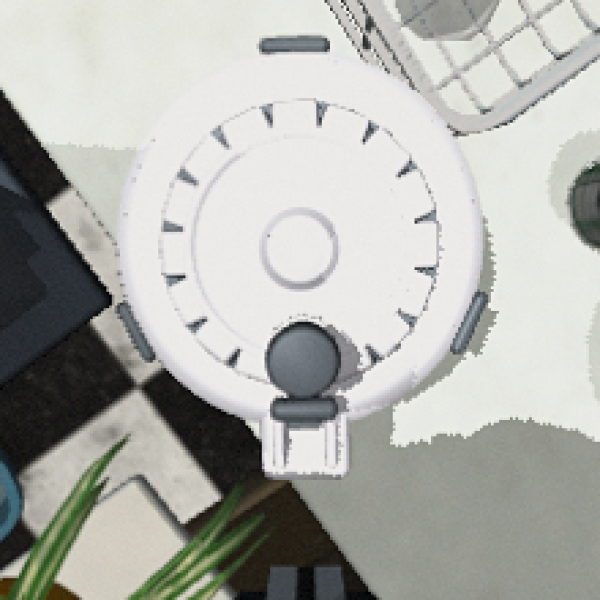

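Tab at (304,408) with its slot fully uncovered. Knob at (303.5,359) and hub at (299,249) are in line with it.

```bash
python3 - <<'E'
from st import *
C=cam('wrist'); ang((299,249),(304.5,408),(303.5,359),(147,20),C)
E
```

```text
hub [ 0.4511 -0.2748  0.118 ] tab [-53.4   1.8] knob [-32.2   1.6] phi 3.1073665212112607 3.092742835179179 crank -0.01462368603208164
```

```bash
python3 -c "
from workcell import job
print(job.hand_in())"
```

```text
the job is handed in; nothing more can be done
None
```

I handed the job in with the knob swept past two full clockwise turns and parked in line with the catch (measured 0.015 rad off). The catch was pushed in by a measured 10.8 of its 11 mm, and the arm was clear of everything; the hand-in returned no verdict.

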